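# Nest the nosed screw trays on the joiner's bench

### The arm

A 6-joint arm with a two-finger parallel gripper is mounted at the origin on the work surface. World frame = base frame: x ahead of the robot, y to its left, z up, the work surface at z = 0. Lengths are in m, angles in rad, forces in N, time in s.
With the tool pointing down it reaches from about 0.375 to 0.975 m from the base axis. Payload 3.8 kg.
Tool frame: the origin (TCP) lies on the centre line of the jaws, within the pads' length; the fingertips stand 8 mm ahead of it and the grasp point (between the pads) lies 11 mm behind it; z points along the fingers, y is the direction in which the jaws open and shut (so a half turn about z gives the same grasp; the last joint's range is limited). The gripper opens to 88 mm and grips with 3 to 60 N. Pads are 18 mm wide; open, the fingers measure 123 mm over their backs; the gripper's body (75 mm by 187 mm) begins 45 mm behind the grasp point.
Start: joints at [-1.139, 0.264, 1.604, -0, 1.274, -0.037], TCP at [0.305, -0.602, 0.247] pointing down, gripper open.
Joint ranges: [-2.63, 2.63], [-0.94, 2.18], [0.31, 2.57], [-1.31, 4.45], [0, 2.66], [-2.55, 2.55]. Speed limits (rad/s): [2.57, 2.57, 3.14, 3.14, 3.14, 3.14].

### API

Orientations are given as a unit quaternion [w, x, y, z].
In Python, from station import readout, viewer, arm gives the robot as it stands. The module is installed in compiled form; this text tells all that it offers.
- The arm moves only by the shell command python3 -m crank 'ROWS' [FORCE]. ROWS is JSON, a list of rows, each a list of 3 entries, a list of its own where there are three numbers: the closure, from 0 (fully open) to 1 (shut), then the shift along the tool's x, y, z in m, then the turn, a rotation vector about the tool's x, y, z in degrees. In form: [[jaw, [dx, dy, dz], [wx, wy, wz]], ...]. A call has exactly 8 rows; each row shifts and turns the commanded pose from where the row before left it, along the tool's axes as they then stand; what a row does not reach is not made up. A row lasts 1/8 s, in which the tool goes at most 62.5 mm and 10.7 degrees, less where a joint would pass 70% of its speed; a pose out of reach is approached as far as the arm can. A call with a gripper value outside its range is refused whole. The fingers move at their own pace and stop on an object; FORCE is the grip in N (left out, the last holds). Time passes only in rows, so rows that do not move let the fingers close, or fill a call up. It gives the time, the measured TCP pose, the force and the opening at its end, in the units of the state.
- readout.get_obs(): the state, without advancing time (a new reading comes with each control period).
- viewer.snapshot(name): name is "scene" or "side" or "wrist"; returns a dict with "frame" (420x560x3 uint8, red, green, blue), "range_z" (420x560 float32, m along the optical axis (not along the pixel's ray), 0 where there is no reading), "intrinsics" (3x3 intrinsics, pixels), "R" (3x3) and "t" (3): a world point X has camera coordinates R X + t. Camera axes: x right, y down, z forward; pixel columns grow to the right and rows downward; lengths in m; the calibration is good to about 2 mm. A picture is of the moment at which its call begins.
- arm.job_done(): hands the job in, once; it reports no verdict.
The state is a dict: "time_s": time; "joints": joint angles; "qvel": joint speeds; "joint_efforts": joint torques, N m; "tool_pos": TCP position; "tool_rot": TCP orientation; "force": force on the tool from outside, world axes, zero at the start; "wrist_torque": the same for the moment, N m; "gripper_width": opening from 0.0 (shut) to 1.0 (fully open).
Only numpy, scipy, OpenCV 4.12 (cv2) and the standard library are available. Lean on these libraries where they do the work, as an engineer would, in place of code of your own. Each camera call takes 0.05 s, during which the arm holds its last target.

### The job

Clear up the bench by nesting the three screw trays that have a pouring nose: first set the green one into the bare steel one, then the blue one with the nose into the green one, each turned so that its nose lies over the nose below and it sits fully down, level. The steel tray stays standing where it is, and the blue tray with two square ends does not fit: leave it alone.

Things in the scene. Friction and masses are not known exactly. Their poses are not given: they have to be found in the camera images.
- steel_tray: Bottom tray, bare steel, 0.35 kg, 145 x 60 x 46 mm, open top. Outline from above: flat back end at x = -65 mm, parallel sides at y = +-30 mm up to x = 25, then tapering to a 20 mm nose at x = 80. Upper 30 mm: upright wall 4 mm thick. Lower 16 mm: narrower foot, inset 6 mm all round at its top and 14 mm at the underside. Origin on the underside below the centre of mass; +x to the nose, z up.
- green_tray: Green nosed tray, 0.14 to 0.28 kg, same shape, origin and axes as the steel one, standing on the bench. Grip across its straight sides (60 mm, along y) at its origin, fingertips at most 24 mm below the rim. Nested, its wall rests on the rim below, foot inside: origin 30 mm above the lower tray's, same yaw, 2 mm play; the foot guides it in from about 7 mm off. Wrong way round it stays up.
- blue_tray: Blue nosed tray, 0.14 to 0.28 kg: same shape, origin, axes and grip as the green one, standing on the bench. It nests into the green tray in the same way, 30 mm above it and so 60 mm above the steel tray.
- square_tray: Bystander, to be left alone: a tray of the same blue, 144 x 60 x 46 mm, but a plain rectangle with two square ends and no nose. Origin at the centre of its underside, x along its length.
Mind the look-alikes: they are no part of the job. Leave any orange, pink or yellow look-alike of the blue_tray alone.

How it is judged:
By the outcome, as a careful person would: the job done as asked, in the order asked, and still so for the second after the job is handed in, with the robot touching nothing.
It also fails if it takes over 64 s, if anything falls off the work surface, if the arm or the gripper's body presses on something with over 40 N, if the wrist force passes 120 N, or if a joint passes its speed limit or range.

## Working session

There is one attempt and no reset: what is moved stays moved. The work goes in short steps, Python scripts to look and compute and a shell command to move; the robot and the scene stay as the last step left them, time stands still between calls to the robot, and variables do not carry over. Pictures are saved under pics/ and viewed, and the job is handed in when it is done.

```bash
mkdir -p pics
cat > h.py <<'E'
import numpy as np, cv2
from station import readout, viewer, arm
def snap(n,fn):
    s=viewer.snapshot(n); np.savez('pics/'+fn+'.npz',**s); cv2.imwrite('pics/'+fn+'.png',s['frame'][:,:,::-1]); return s
def world(s):
    d=s['range_z']; K=s['intrinsics']; v,u=np.mgrid[:d.shape[0],:d.shape[1]]
    P=np.stack([(u-K[0,2])/K[0,0]*d,(v-K[1,2])/K[1,1]*d,d],-1)
    return (P-s['t'])@s['R']
E
python3 - <<'E'
from h import *
for n in ['scene','side','wrist']:
    s=snap(n,n+'0'); print(n,(-s['R'].T@s['t']).round(3))
o=readout.get_obs(); print({k:np.round(v,4).tolist() for k,v in o.items()})
E
```

```text
scene [1.21  1.14  0.907]
side [0.382 1.24  0.759]
wrist [ 0.363 -0.573  0.384]
{'time_s': 0.15, 'joints': [-1.1389, 0.2646, 1.6051, -0.0, 1.2737, -0.0369], 'qvel': [0.0011, -0.0033, -0.004, 0.0016, 0.0011, -0.0004], 'joint_efforts': [0.0002, -50.2847, -35.7469, 0.0729, 0.0249, -0.0001], 'tool_pos': [0.3048, -0.6017, 0.2457], 'tool_rot': [-0.0009, 0.9727, 0.2323, -0.0002], 'force': [0.1028, -0.4137, -0.383], 'wrist_torque': [0.0032, 0.0073, -0.0511], 'gripper_width': 0.9996}
```

View pics/scene0.png

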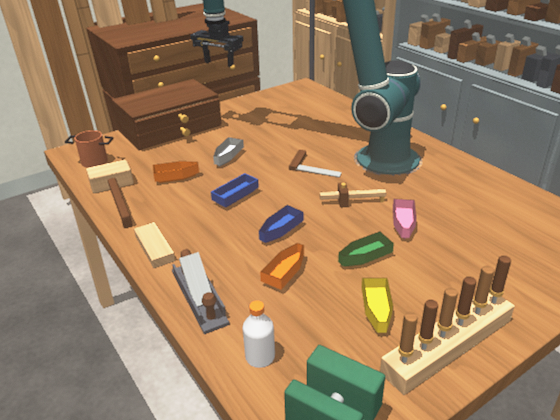

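View pics/side0.png

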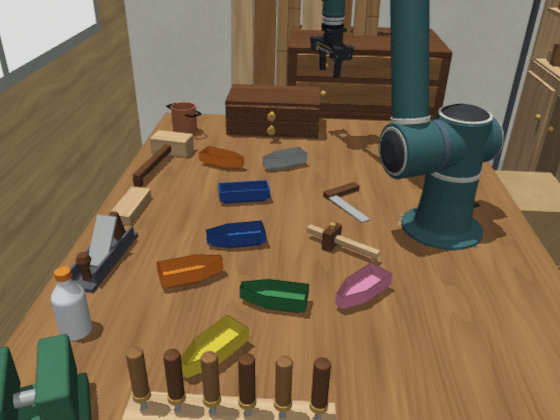

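View pics/wrist0.png

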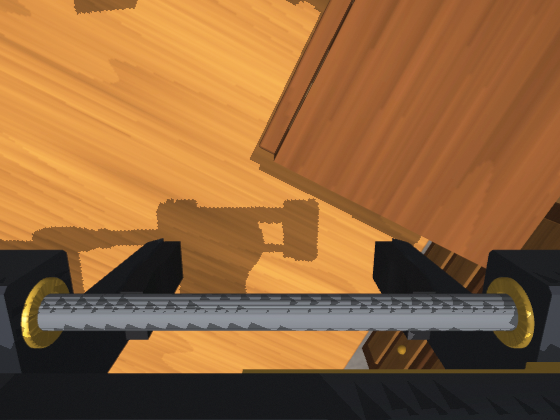

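Two blue candidates: scene (235,190) / side (244,191) looks rectangular, and scene (281,223) / side (236,235) is pointed on the left. I'll enlarge both to confirm, and fit the outlines.

```bash
cat >> h.py <<'E'
from scipy.optimize import least_squares
NOSE=np.array([[-65,-30],[25,-30],[80,-10],[80,10],[25,30],[-65,30]])/1000.
SQ=np.array([[-72,-30],[72,-30],[72,30],[-72,30]])/1000.
def sd(p,poly):
    a=poly; b=np.roll(poly,-1,0); e=b-a; n=np.stack([e[:,1],-e[:,0]],-1)/np.linalg.norm(e,axis=1)[:,None]
    return ((p[:,None]-a)*n).sum(-1).max(1)
def fit(P2,poly=NOSE,yaws=None):
    best=None
    for y0 in (np.arange(0,2*np.pi,np.pi/8) if yaws is None else yaws):
        def f(q):
            c,s=np.cos(q[2]),np.sin(q[2]); p=(P2-q[:2])@np.array([[c,-s],[s,c]])
            d=sd(p,poly)+.002   # mid-wall
            return np.sign(d)*np.maximum(abs(d)-.002,0)*1000+d*200
        m=(P2.max(0)+P2.min(0))/2
        r=least_squares(f,[*m,y0],loss='soft_l1',x_scale=[.01,.01,.1])
        if best is None or r.cost<best.cost: best=r
    return best.x,best.cost/len(P2)
def rim(s,box,zlo,zhi):
    W=world(s); u0,v0,u1,v1=box; W=W[v0:v1,u0:u1].reshape(-1,3)
    k=(W[:,2]>zlo)&(W[:,2]<zhi); return W[k]
E
cat > m.py <<'E'
from h import *
S={n:dict(np.load(f'pics/{n}0.npz')) for n in ('scene','side')}
B={'steel':((205,130,250,172),(255,140,315,178)),'green':((330,228,400,272),(232,270,318,318)),'blue':((252,200,310,247),(200,216,274,254)),'square':((205,170,264,212),(212,174,278,210))}
for k,(b1,b2) in B.items():
    R=[]
    for n,b in (('scene',b1),('side',b2)):
        P=rim(S[n],b,.041,.056); R.append(P[:,:2])
        print(k,n,len(P),'z',np.percentile(P[:,2],[5,50,95]).round(3),end=' ')
        for nm,poly in (('nose',NOSE),('sq',SQ)):
            q,c=fit(P[:,:2],poly); print(nm,q[:2].round(4),np.degrees(q[2]).round(1),round(c,3),end=' ')
        print()
    q,c=fit(np.vstack(R),SQ if k=='square' else NOSE); print('  both',q[:2].round(4),np.degrees(q[2]).round(1),round(c,3))
a=cv2.resize(S['scene']['frame'][165:275,200:400],None,fx=4,fy=4,interpolation=3)[:, :,::-1]
cv2.imwrite('pics/crop_scene.png',a)
a=cv2.resize(S['side']['frame'][140:260,195:325],None,fx=4.5,fy=4.5,interpolation=3)[:, :,::-1]
cv2.imwrite('pics/crop_side.png',a)
E
python3 m.py
```

```text
steel scene 86 z [0.041 0.043 0.046] nose [ 0.4363 -0.3354] 32.6 0.715 sq [ 0.441 -0.332] 33.5 2.011 
steel side 175 z [0.041 0.044 0.048] nose [ 0.4399 -0.3367] 31.9 1.049 sq [ 0.4445 -0.3347] 210.6 2.356 
  both [ 0.4388 -0.3362] 32.2 1.15
green scene 227 z [0.041 0.043 0.046] nose [0.4229 0.3585] 353.1 0.398 sq [0.4286 0.3573] -8.2 2.177 
green side 425 z [0.042 0.045 0.047] nose [0.4242 0.3567] -6.8 0.33 sq [0.4289 0.356 ] 173.1 1.963 
  both [0.4236 0.3573] -6.9 0.427
blue scene 204 z [0.041 0.044 0.046] nose [0.5374 0.1343] 212.8 14.842 sq [0.5365 0.1343] 28.7 14.06 
blue side 314 z [0.041 0.045 0.048] nose [0.5357 0.1284] 15.3 0.675 sq [0.5396 0.1291] 15.1 2.612 
  both [0.5357 0.1294] 15.7 6.586
square scene 155 z [0.041 0.043 0.047] nose [ 0.5505 -0.0966] 193.4 3.184 sq [ 0.5462 -0.0975] 193.4 0.753 
square side 238 z [0.041 0.044 0.048] nose [ 0.5454 -0.1002] 373.2 3.187 sq [ 0.5487 -0.0997] 12.8 1.028 
  both [ 0.5475 -0.0989] 192.8 1.087
```

View pics/crop_side.png

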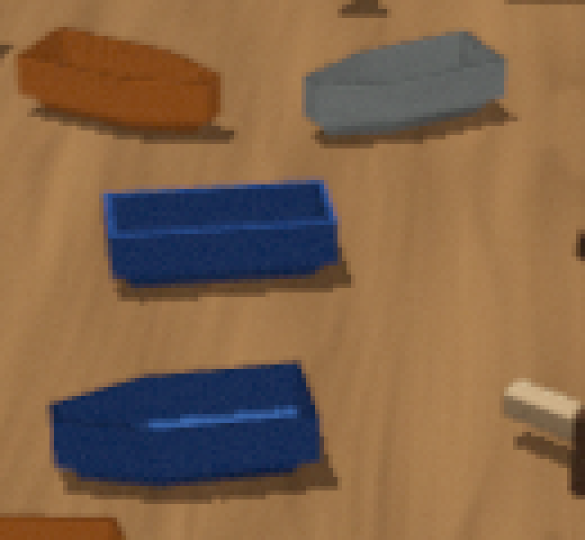

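View pics/crop_scene.png

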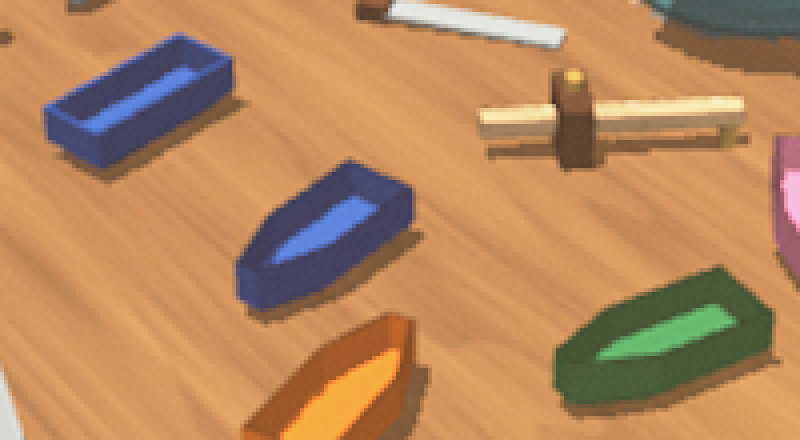

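Confirmed: the blue tray at scene (281,223) tapers to a nose, while the one at (235,190) is a plain rectangle. The outline fits say the same. I'll move via the middle of the bench to a point above green, turned to its yaw of -7°.

```bash
python3 -m crank '[[0,[0,0,0],[0,0,8.5]],[0,[0,0,0],[0,0,8.5]],[0,[0,0,0],[0,0,8.5]],[0,[0,0,0],[0,0,8.5]],[0,[0.0155,-0.0483,0],[0,0,0]],[0,[0.0155,-0.0483,0],[0,0,0]],[0,[0.0155,-0.0483,0],[0,0,0]],[0,[0.0155,-0.0483,0],[0,0,0]]]' 30
python3 -m crank '[[0,[0.0155,-0.0483,0],[0,0,0]],[0,[0.0155,-0.0483,0],[0,0,0]],[0,[0.0155,-0.0483,0],[0,0,0]],[0,[0.0155,-0.0483,0],[0,0,0]],[0,[0.0155,-0.0483,0],[0,0,0]],[0,[0.0155,-0.0483,0],[0,0,0]],[0,[0.0155,-0.0483,0],[0,0,0]],[0,[0.0155,-0.0483,0],[0,0,0]]]'
```

```text
time_s: 1.15
tool_pos: [0.3908, -0.4165, 0.2463]
tool_rot: [-0.0, 0.998, -0.062, -0.0]
force: [0.7, -0.2, 0.2]
gripper_width: 1.003
time_s: 2.15
tool_pos: [0.5619, -0.0486, 0.2465]
tool_rot: [0.0, 0.998, -0.062, -0.0]
force: [1.2, -0.1, 1.0]
gripper_width: 0.999
```

```bash
python3 -m crank '[[0,[-0.0231,-0.0484,0],[0,0,0]],[0,[-0.0231,-0.0484,0],[0,0,0]],[0,[-0.0231,-0.0484,0],[0,0,0]],[0,[-0.0231,-0.0484,0],[0,0,0]],[0,[-0.0231,-0.0484,0],[0,0,0]],[0,[-0.0231,-0.0484,0],[0,0,0]],[0,[-0.0231,-0.0484,0],[0,0,0]],[0,[-0.0231,-0.0484,0],[0,0,0]]]'
cat > w.py <<'E'
import sys
from h import *
tag=sys.argv[1]; zlo,zhi=float(sys.argv[2]),float(sys.argv[3])
s=snap('wrist',tag); W=world(s)
o=readout.get_obs(); q=o['tool_rot']; print('tcp',np.round(o['tool_pos'],4),'yaw',np.degrees(2*np.arctan2(q[2],q[1])).round(2),'w',o['gripper_width'],'F',np.round(o['force'],1))
k=(W[...,2]>zlo)&(W[...,2]<zhi)&(s['range_z']>0.16)
n,l,st,c=cv2.connectedComponentsWithStats(k.astype(np.uint8))
for i in range(1,n):
    if st[i,4]>400:
        P=W[l==i]; v,c2=fit(P[::max(1,len(P)//1500),:2]); print(st[i].tolist(),'rgb',np.median(s['frame'][l==i],0),'z',np.percentile(P[:,2],[5,50,95]).round(4),'fit',v[:2].round(4),np.degrees(v[2]).round(2),round(c2,3))
E
python3 w.py w1 .042 .055
```

```text
time_s: 3.15
tool_pos: [0.4254, 0.3585, 0.2466]
tool_rot: [0.0, 0.998, -0.062, 0.0]
force: [0.9, -0.4, 0.6]
gripper_width: 1.002
tcp [0.4232 0.3639 0.2466] yaw -6.98 w 1.0018306049618098 F [-1.9  3.4  0.5]
[477, 0, 83, 110, 1816] rgb [12. 28. 57.] z [0.0425 0.0465 0.0481] fit [0.5356 0.1254] 15.07 0.072
[12, 31, 165, 118, 2226] rgb [113.  94.   0.] z [0.0433 0.0466 0.048 ] fit [0.5323 0.5123] 413.99 0.045
[251, 96, 61, 145, 1595] rgb [15. 46. 21.] z [0.0445 0.0469 0.0482] fit [0.424  0.3536] -6.36 0.034
[0, 203, 17, 47, 427] rgb [93. 71. 47.] z [0.0424 0.0479 0.0513] fit [0.4522 0.6711] 357.6 0.216
```

View pics/w1.png

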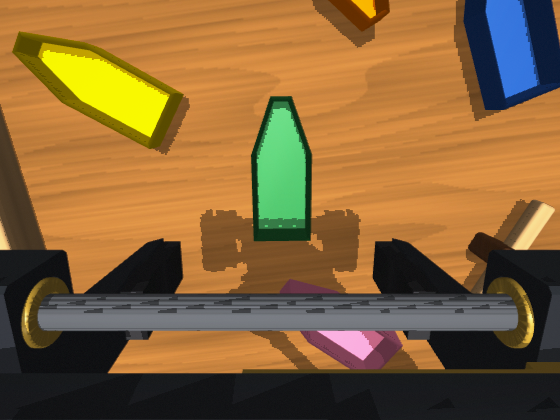

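The wrist view shows the whole green tray at (282,170), nose up at (282,98), between the fingers. The arm was still settling, so I'll look again at rest.

```bash
python3 -c "
from h import *
for i in range(4): viewer.snapshot('scene')
"; python3 w.py w2 .042 .055
```

```text
tcp [0.4264 0.3561 0.2464] yaw -7.16 w 0.999292862152403 F [-0.5 -0.7 -0.6]
[338, 0, 50, 27, 409] rgb [106.  48.   0.] z [0.0429 0.0467 0.048 ] fit [0.6314 0.2815] -156.6 0.041
[475, 0, 85, 111, 1901] rgb [12. 28. 58.] z [0.0427 0.0465 0.0482] fit [0.5356 0.1254] 14.98 0.073
[10, 32, 165, 118, 2246] rgb [113.  94.   0.] z [0.0431 0.0466 0.048 ] fit [0.5323 0.5123] 53.98 0.047
[249, 97, 61, 145, 1609] rgb [15. 46. 22.] z [0.0447 0.0468 0.0482] fit [0.4239 0.3536] -6.39 0.035
```

```bash
python3 -m crank '[[0,[-0.0016,0.0034,0],[0,0,-0.7]],[0,[0,0,0.05],[0,0,0]],[0,[0,0,0.05],[0,0,0]],[0,[0,0,0.05],[0,0,0]],[0,[0,0,0.04],[0,0,0]],[0,[0,0,0.0235],[0,0,0]],[0,[0,0,0],[0,0,0]],[0,[0,0,0],[0,0,0]]]'
python3 -m crank '[[1,[0,0,0],[0,0,0]],[1,[0,0,0],[0,0,0]],[1,[0,0,0],[0,0,0]],[1,[0,0,0],[0,0,0]],[1,[0,0,0],[0,0,0]],[1,[0,0,0],[0,0,0]],[1,[0,0,0],[0,0,0]],[1,[0,0,0],[0,0,0]]]' 30
python3 -m crank '[[1,[0,0,-0.02],[0,0,0]],[1,[0,0,-0.05],[0,0,0]],[1,[0,0,-0.05],[0,0,0]],[1,[0,0,-0.04],[0,0,0]],[1,[0,0,0],[0,0,0]],[1,[0,0,0],[0,0,0]],[1,[0,0,0],[0,0,0]],[1,[0,0,0],[0,0,0]]]'
python3 w.py w3 .17 .26
```

```text
time_s: 4.45
tool_pos: [0.4254, 0.3537, 0.0344]
tool_rot: [-0.001, 0.998, -0.057, 0.001]
force: [0.3, 0.8, -0.5]
gripper_width: 1.0
time_s: 5.45
tool_pos: [0.4247, 0.3542, 0.0339]
tool_rot: [-0.0, 0.998, -0.056, 0.0]
force: [-1.0, 0.1, 5.7]
gripper_width: 0.677
time_s: 6.45
tool_pos: [0.4234, 0.353, 0.191]
tool_rot: [0.001, 0.998, -0.056, -0.001]
force: [-0.9, -0.1, -2.7]
gripper_width: 0.677
tcp [0.4236 0.3533 0.1915] yaw -6.44 w 0.6744070170074651 F [-0.   0.1 -1.6]
[222, 203, 113, 90, 9381] rgb [ 51. 127.  70.] z [0.1751 0.176  0.1772] fit [0.3622 0.3608] -8.33 5.638
[222, 331, 112, 38, 4235] rgb [ 45. 121.  64.] z [0.1754 0.1765 0.1856] fit [0.3976 0.3185] 272.82 3.245
```

View pics/w3.png

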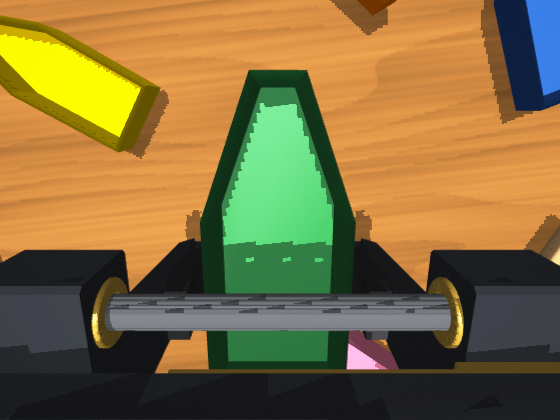

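Green is held at (280,230), nose up at (278,72), and the opening matches 60 mm. Next: measure its pose and level in the hand.

```bash
cat > hand.py <<'E'
import sys
from h import *
s=snap('wrist',sys.argv[1]); W=world(s); o=readout.get_obs(); tz=o['tool_pos'][2]; q=o['tool_rot']; yaw=2*np.arctan2(q[2],q[1])
u=np.arange(560)[None]+0*W[...,2]; f=s['frame'].astype(int); ch=int(sys.argv[2])
col=(f[...,ch]-np.delete(f,ch,2).max(-1)>8)
b=np.zeros(col.shape,bool); b[60:292,190:370]=1; b[331:370,190:340]=1
k=col&b&(abs(W[...,2]-(tz+.0125))<.006); P=W[k]
v,c=fit(P[::max(1,len(P)//2000),:2],yaws=[yaw]); d=v[:2]-o['tool_pos'][:2]
R=np.array([[np.cos(yaw),np.sin(yaw)],[np.sin(yaw),-np.cos(yaw)]])
print('tcp',np.round(o['tool_pos'],4),np.degrees(yaw).round(2),'n',len(P),'tray',v[:2].round(4),np.degrees(v[2]).round(2),round(c,3),'off in tool',(R@d).round(4),'rim z',np.median(P[:,2]).round(4))
k=col&b&(abs(W[...,2]-(tz-.0155))<.006); P=W[k]; A=np.c_[(P[:,:2]-o['tool_pos'][:2])@R.T,np.ones(len(P))]
print('floor plane tool-slopes',np.linalg.lstsq(A,P[:,2],rcond=None)[0].round(4))
E
python3 hand.py w4 1
```

```text
tcp [0.4238 0.3534 0.1919] -6.44 n 6666 tray [0.4225 0.3525] -6.38 0.035 off in tool [-0.0012  0.0011] rim z 0.2042
floor plane tool-slopes [-0.0078  0.0026  0.1767]
```

```bash
python3 -m crank '[[1,[0.012,0.023,0],[0,0,0]],[1,[0.025,0.048,0],[0,0,0]],[1,[0.025,0.048,0],[0,0,0]],[1,[0.025,0.048,0],[0,0,0]],[1,[0.025,0.048,0],[0,0,0]],[1,[0.025,0.048,0],[0,0,0]],[1,[0.025,0.048,0],[0,0,0]],[1,[0.013,0.0245,0],[0,0,0]]]'
python3 -m crank '[[1,[-0.0183,0.0497,0],[0,0,0]],[1,[-0.0183,0.0497,0],[0,0,0]],[1,[-0.0183,0.0497,0],[0,0,0]],[1,[-0.0183,0.0497,0],[0,0,0]],[1,[-0.0183,0.0497,0],[0,0,0]],[1,[-0.0183,0.0497,0],[0,0,0]],[1,[-0.0183,0.0497,0],[0,0,0]],[1,[-0.0183,0.0497,0],[0,0,0]]]'
python3 -m crank '[[1,[0,0,0],[0,0,-9.65]],[1,[0,0,0],[0,0,-9.65]],[1,[0,0,0],[0,0,-9.65]],[1,[0,0,0],[0,0,-9.65]],[1,[0,0,0],[0,0,0]],[1,[0,0,0],[0,0,0]],[1,[0,0,0],[0,0,0]],[1,[0,0,0],[0,0,0]]]'
python3 w.py w5 .042 .055; python3 hand.py w6 1
```

```text
time_s: 7.55
tool_pos: [0.5613, -0.0019, 0.193]
tool_rot: [0.0, 0.998, -0.057, 0.0]
force: [-0.3, -0.4, -1.6]
gripper_width: 0.672
time_s: 8.55
tool_pos: [0.3695, -0.3793, 0.1931]
tool_rot: [0.0, 0.998, -0.056, 0.0]
force: [1.1, -0.2, -2.6]
gripper_width: 0.678
time_s: 9.55
tool_pos: [0.3705, -0.3779, 0.1932]
tool_rot: [0.0, 0.961, 0.277, 0.0]
force: [-0.1, 0.1, -2.3]
gripper_width: 0.679
tcp [ 0.3705 -0.3779  0.1932] yaw 32.12 w 0.6822667284982572 F [-0.2 -0.3 -3.2]
[245, 0, 26, 80, 471] rgb [76. 77. 75.] z [0.0433 0.0468 0.0481] fit [ 0.4741 -0.3267] 191.98 0.034
[297, 0, 26, 112, 651] rgb [84. 85. 82.] z [0.044  0.0468 0.048 ] fit [ 0.4384 -0.3411] 392.2 0.034
[490, 142, 66, 108, 1725] rgb [50. 32. 20.] z [0.0428 0.049  0.0544] fit [ 0.4421 -0.5444] 357.81 2.264
tcp [ 0.3705 -0.3779  0.1932] 32.13 n 6822 tray [ 0.3696 -0.3789] 32.17 0.037 off in tool [-0.0013  0.0004] rim z 0.206
floor plane tool-slopes [-5.700e-03  1.000e-04  1.785e-01]
```

View pics/w5.png

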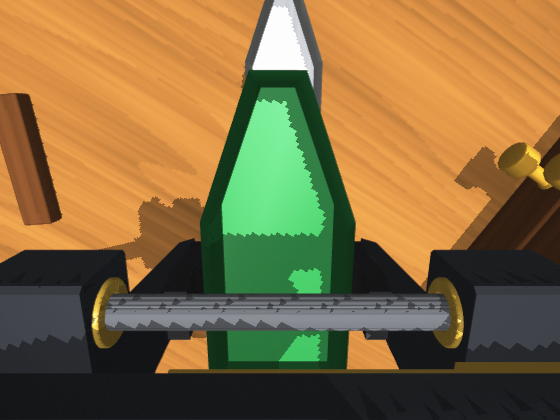

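The nose of the steel tray is seen at (283,40) but green hides the rest. I'll step aside so the whole tray shows left or right of green.

```bash
python3 -m crank '[[1,[0.0267,-0.0363,0],[0,0,0]],[1,[0.0267,-0.0363,0],[0,0,0]],[1,[0.0267,-0.0363,0],[0,0,0]],[1,[0,0,0],[0,0,0]],[1,[0,0,0],[0,0,0]],[1,[0,0,0],[0,0,0]],[1,[0,0,0],[0,0,0]],[1,[0,0,0],[0,0,0]]]'
python3 w.py w7 .042 .055; python3 hand.py w8 1
```

```text
time_s: 10.65
tool_pos: [0.3803, -0.2436, 0.1931]
tool_rot: [-0.0, 0.961, 0.276, -0.0]
force: [-0.8, 0.2, -2.2]
gripper_width: 0.679
tcp [ 0.3802 -0.2435  0.1931] yaw 32.11 w 0.6819152754140607 F [-0.3  0.2 -2.3]
[465, 0, 94, 26, 678] rgb [117.  54.   0.] z [0.0431 0.0467 0.0481] fit [ 0.6481 -0.3252] 158.42 0.043
[370, 95, 80, 157, 2255] rgb [82. 84. 82.] z [0.0428 0.0467 0.048 ] fit [ 0.4383 -0.3409] 32.07 0.051
tcp [ 0.3803 -0.2434  0.1931] 32.12 n 6787 tray [ 0.3793 -0.2445] 32.17 0.037 off in tool [-0.0014  0.0005] rim z 0.2059
floor plane tool-slopes [-0.0058  0.0008  0.1784]
```

View pics/w7.png

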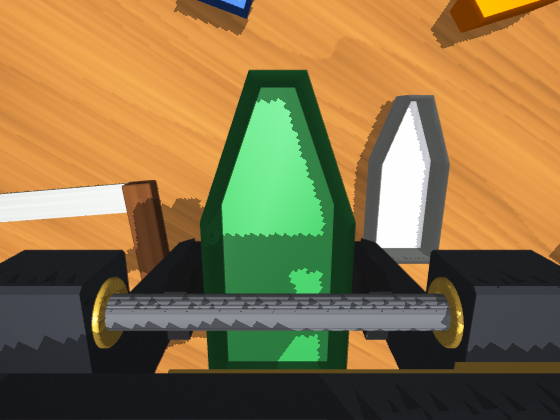

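Steel is at (405,180), nose up, clear view. Wrist fit is (0.4383, -0.3409), 32.1°, and green yaw matches. Shift needed: dx -1 mm, dy +113 mm.

```bash
python3 -m crank '[[1,[0,0.0376,0],[0,0,0]],[1,[-0.001,0.0377,0],[0,0,0]],[1,[0,0.0377,0],[0,0,0]],[1,[0,0,0.04],[0,0,0]],[1,[0,0,0.04],[0,0,0]],[1,[0,0,0.02],[0,0,0]],[1,[0,0,0],[0,0,0]],[1,[0,0,0],[0,0,0]]]'
python3 -m crank '[[1,[0,0,0],[0,0,0]],[1,[0,0,0.005],[0,0,0]],[1,[0,0,0.005],[0,0,0]],[1,[0,0,0.005],[0,0,0]],[1,[0,0,0.005],[0,0,0]],[1,[0,0,0.004],[0,0,0]],[1,[0,0,0],[0,0,0]],[1,[0,0,0],[0,0,0]]]'
python3 - <<'E'
from h import *
snap('scene','s1');s=snap('side','sd1')
cv2.imwrite('pics/c1.png',cv2.resize(s['frame'][90:220,200:400,::-1],None,fx=4,fy=4,interpolation=3))
E
```

```text
time_s: 11.75
tool_pos: [0.4403, -0.3399, 0.0942]
tool_rot: [0.001, 0.961, 0.277, 0.0]
force: [-0.4, 0.0, -1.6]
gripper_width: 0.678
time_s: 12.75
tool_pos: [0.4398, -0.3393, 0.0693]
tool_rot: [0.0, 0.961, 0.277, 0.0]
force: [0.0, -0.2, -2.4]
gripper_width: 0.677
```

View pics/c1.png

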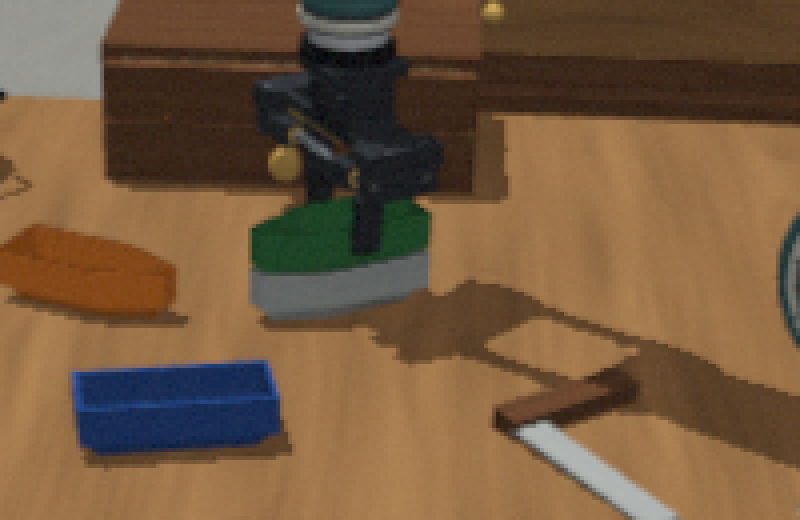

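Green lines up with the steel tray at (340,270), nose over nose, with no contact force yet. It has about 5 mm still to go.

```bash
python3 -m crank '[[1,[0,0,0.002],[0,0,0]],[1,[0,0,0.002],[0,0,0]],[1,[0,0,0.001],[0,0,0]],[1,[0,0,0.001],[0,0,0]],[1,[0,0,0],[0,0,0]],[1,[0,0,0],[0,0,0]],[1,[0,0,0],[0,0,0]],[1,[0,0,0],[0,0,0]]]'
```

```text
time_s: 13.85
tool_pos: [0.4396, -0.3392, 0.0639]
tool_rot: [-0.0, 0.961, 0.277, -0.0]
force: [-1.7, 1.8, 5.6]
gripper_width: 0.677
```

Seated, with about 8 N of contact. Release and rise.

```bash
python3 -m crank '[[0,[0,0,0],[0,0,0]],[0,[0,0,0],[0,0,0]],[0,[0,0,0],[0,0,0]],[0,[0,0,0],[0,0,0]],[0,[0,0,-0.03],[0,0,0]],[0,[0,0,-0.05],[0,0,0]],[0,[0,0,-0.05],[0,0,0]],[0,[0,0,-0.05],[0,0,0]]]'
python3 -c "
from h import *
for i in range(4): viewer.snapshot('scene')
"
python3 w.py w9 .071 .085;python3 w.py w10 .042 .055
```

```text
time_s: 14.85
tool_pos: [0.4395, -0.3391, 0.2446]
tool_rot: [-0.0, 0.961, 0.277, 0.0]
force: [-0.3, -0.4, 0.4]
gripper_width: 1.002
tcp [ 0.4394 -0.339   0.2427] yaw 32.16 w 0.998104088703291 F [0.3 0.7 0.8]
[243, 95, 67, 158, 1962] rgb [16. 50. 24.] z [0.0732 0.0769 0.0781] fit [ 0.4391 -0.3401] 392.2 0.034
[518, 197, 42, 53, 654] rgb [43. 26. 15.] z [0.0719 0.0776 0.0841] fit [ 0.5747 -0.5986] 0.21 0.007
tcp [ 0.4389 -0.3386  0.2416] yaw 32.16 w 0.9975781930549327 F [-0.9  0.1 -0.8]
[63, 0, 68, 25, 476] rgb [ 46. 104. 206.] z [0.0432 0.0466 0.048 ] fit [ 0.4986 -0.0793] 463.27 0.038
[311, 0, 99, 38, 713] rgb [107.  49.   0.] z [0.0437 0.0468 0.0482] fit [ 0.6484 -0.3254] 158.62 0.034
[251, 100, 55, 142, 6463] rgb [ 88. 211. 118.] z [0.0478 0.049  0.0504] fit [ 0.4686 -0.3445] 194.6 9.292
[505, 169, 55, 69, 738] rgb [43. 26. 15.] z [0.0426 0.0484 0.0544] fit [ 0.5328 -0.5429] 180.08 0.006
```

View pics/w9.png

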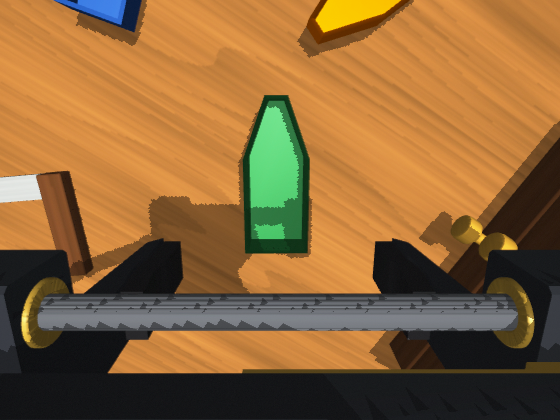

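Green nested: its rim reads 30.1 mm above the bench trays' rim reading, pose (0.4391, -0.3401), 32.2° against steel (0.4383, -0.3409), 32.1°. Image shows it at (276,175), nose up, steel hidden beneath. Next, blue.

```bash
python3 -m crank '[[0,[0,0,0],[0,0,8.6]],[0,[0,0,0],[0,0,8.6]],[0,[0.0237,-0.0471,0],[0,0,0]],[0,[0.0237,-0.0471,0],[0,0,0]],[0,[0.0237,-0.0471,0],[0,0,0]],[0,[0.0237,-0.0471,0],[0,0,0]],[0,[0.0237,-0.0471,0],[0,0,0]],[0,[0.0237,-0.0471,0],[0,0,0]]]'
python3 -m crank '[[0,[0.0237,-0.0471,0],[0,0,0]],[0,[0.0237,-0.0471,0],[0,0,0]],[0,[0.0237,-0.0471,0],[0,0,0]],[0,[0,0,0],[0,0,0]],[0,[0,0,0],[0,0,0]],[0,[0,0,0],[0,0,0]],[0,[0,0,0],[0,0,0]],[0,[0,0,0],[0,0,0]]]'
python3 w.py w11 .042 .055
```

```text
time_s: 16.15
tool_pos: [0.5028, -0.0277, 0.2407]
tool_rot: [-0.0, 0.991, 0.13, -0.002]
force: [-0.3, -0.4, 0.4]
gripper_width: 1.0
time_s: 17.15
tool_pos: [0.5363, 0.1245, 0.2433]
tool_rot: [0.0, 0.992, 0.129, 0.0]
force: [0.9, 0.2, 0.3]
gripper_width: 0.998
tcp [0.5364 0.1246 0.2434] yaw 14.89 w 0.9993445516471431 F [ 1.  -0.8  0.5]
[92, 0, 83, 126, 1641] rgb [111.  51.   0.] z [0.043  0.0465 0.048 ] fit [0.6316 0.281 ] 203.41 0.049
[246, 96, 61, 146, 1611] rgb [15. 33. 65.] z [0.0447 0.0468 0.0481] fit [0.5355 0.1246] 375.21 0.034
[453, 153, 87, 135, 1945] rgb [ 38. 100. 195.] z [0.0427 0.0466 0.0481] fit [ 0.5541 -0.0995] 189.51 0.813
```

View pics/w11.png

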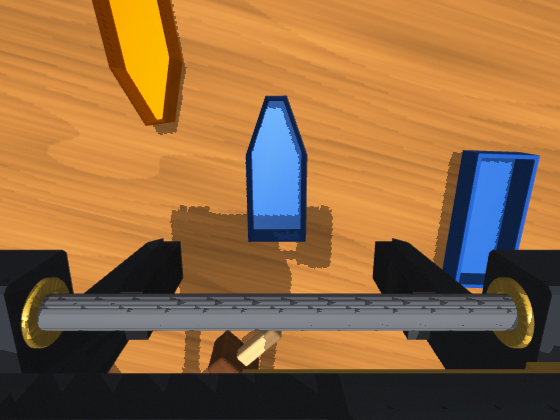

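Blue nosed tray is at (276,170), nose up, between the fingers; the square one is at (497,215), well clear. I'll check the height of the wooden tool at (240,350) against the gripper body.

Run:
```python
from h import *
c=np.array([.5364,.1246]);y=np.radians(14.9)
for n in('scene0','side0'):
    W=world(dict(np.load(f'pics/{n}.npz'))).reshape(-1,3)
    d=W[:,:2]-c; a=d@[np.cos(y),np.sin(y)]; b=d@[np.sin(y),-np.cos(y)]
    k=(abs(a)<.06)&(abs(b)<.12)&(W[:,2]>0.05)&(W[:,2]<.2); print(n,k.sum(),W[k].max(0) if k.any() else '')
    k=(a>-.16)&(a<-.07)&(abs(b)<.12)&(W[:,2]>0.02)&(W[:,2]<.2); print(a[k].max() if k.any() else None,W[k][:,2].max() if k.any() else '')
```

```text
scene0 1 [0.58668439 0.1649181  0.05025314]
-0.07044556991463126 0.031229237935910464
side0 0 
None
```

```bash
python3 -m crank '[[0,[-0.001,0,0],[0,0,-0.3]],[0,[0,0,0.05],[0,0,0]],[0,[0,0,0.05],[0,0,0]],[0,[0,0,0.05],[0,0,0]],[0,[0,0,0.04],[0,0,0]],[0,[0,0,0.02],[0,0,0]],[0,[0,0,0],[0,0,0]],[0,[0,0,0],[0,0,0]]]'
python3 -m crank '[[1,[0,0,0],[0,0,0]],[1,[0,0,0],[0,0,0]],[1,[0,0,0],[0,0,0]],[1,[0,0,0],[0,0,0]],[1,[0,0,0],[0,0,0]],[1,[0,0,0],[0,0,0]],[1,[0,0,0],[0,0,0]],[1,[0,0,0],[0,0,0]]]' 30
python3 -m crank '[[1,[0,0,-0.02],[0,0,0]],[1,[0,0,-0.05],[0,0,0]],[1,[0,0,-0.05],[0,0,0]],[1,[0,0,-0.05],[0,0,0]],[1,[0,0,-0.02],[0,0,0]],[1,[0,0,0],[0,0,0]],[1,[0,0,0],[0,0,0]],[1,[0,0,0],[0,0,0]]]'
python3 hand.py w12 2
```

```text
time_s: 18.2
tool_pos: [0.5363, 0.1252, 0.0342]
tool_rot: [-0.0, 0.991, 0.133, 0.001]
force: [0.0, -0.5, 0.7]
gripper_width: 1.001
time_s: 19.2
tool_pos: [0.5358, 0.1252, 0.0339]
tool_rot: [-0.0, 0.991, 0.133, 0.0]
force: [-1.6, -0.5, 5.7]
gripper_width: 0.68
time_s: 20.2
tool_pos: [0.5338, 0.1248, 0.2203]
tool_rot: [0.0, 0.991, 0.133, -0.002]
force: [0.7, -0.6, -1.8]
gripper_width: 0.681
tcp [0.5341 0.1248 0.2207] 15.26 n 6779 tray [0.5334 0.124 ] 15.28 0.036 off in tool [-0.0009  0.0006] rim z 0.233
floor plane tool-slopes [-0.011  -0.0003  0.2056]
```

View pics/w12.png

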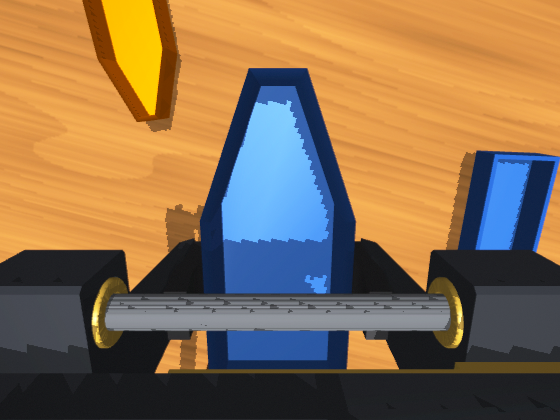

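Blue held, level, yaw matching. Travel to above the stack.

```bash
python3 -m crank '[[1,[0,0,0],[0,0,-8.45]],[1,[0,0,0],[0,0,-8.45]],[1,[-0.0182,0.019,0],[0,0,0]],[1,[-0.0364,0.0381,0],[0,0,0]],[1,[-0.0364,0.0381,0],[0,0,0]],[1,[-0.0364,0.0381,0],[0,0,0]],[1,[-0.0364,0.0381,0],[0,0,0]],[1,[-0.0364,0.0381,0],[0,0,0]]]'
python3 -m crank '[[1,[-0.0364,0.0381,0],[0,0,0]],[1,[-0.0364,0.0381,0],[0,0,0]],[1,[-0.0364,0.0381,0],[0,0,0]],[1,[-0.018,0.0187,0],[0,0,0]],[1,[0,0,0],[0,0,0]],[1,[0,0,0],[0,0,0]],[1,[0,0,0],[0,0,0]],[1,[0,0,0],[0,0,0]]]'
python3 hand.py w13 2
```

```text
time_s: 21.25
tool_pos: [0.4764, -0.1602, 0.2222]
tool_rot: [-0.0, 0.961, 0.277, -0.0]
force: [0.9, 0.7, -2.5]
gripper_width: 0.679
time_s: 22.25
tool_pos: [0.4408, -0.3382, 0.2232]
tool_rot: [-0.0, 0.961, 0.278, 0.0]
force: [-0.4, -1.2, -2.4]
gripper_width: 0.675
tcp [ 0.4408 -0.3383  0.2233] 32.24 n 6868 tray [ 0.4404 -0.3389] 32.26 0.036 off in tool [-0.0007  0.0002] rim z 0.2361
floor plane tool-slopes [-0.0058  0.0006  0.2085]
```

```bash
python3 -m crank '[[1,[-0.0017,0.0003,0],[0,0,0]],[1,[0,0,0.04],[0,0,0]],[1,[0,0,0.04],[0,0,0]],[1,[0,0,0.019],[0,0,0]],[1,[0,0,0],[0,0,0]],[1,[0,0,0],[0,0,0]],[1,[0,0,0],[0,0,0]],[1,[0,0,0],[0,0,0]]]'
python3 - <<'E'
from h import *
s=snap('side','sd2')
cv2.imwrite('pics/c2.png',cv2.resize(s['frame'][90:220,200:400,::-1],None,fx=4,fy=4,interpolation=3))
E
```

```text
time_s: 23.3
tool_pos: [0.4399, -0.3409, 0.1255]
tool_rot: [0.001, 0.961, 0.277, 0.001]
force: [-0.4, 0.2, -1.4]
gripper_width: 0.676
```

View pics/c2.png

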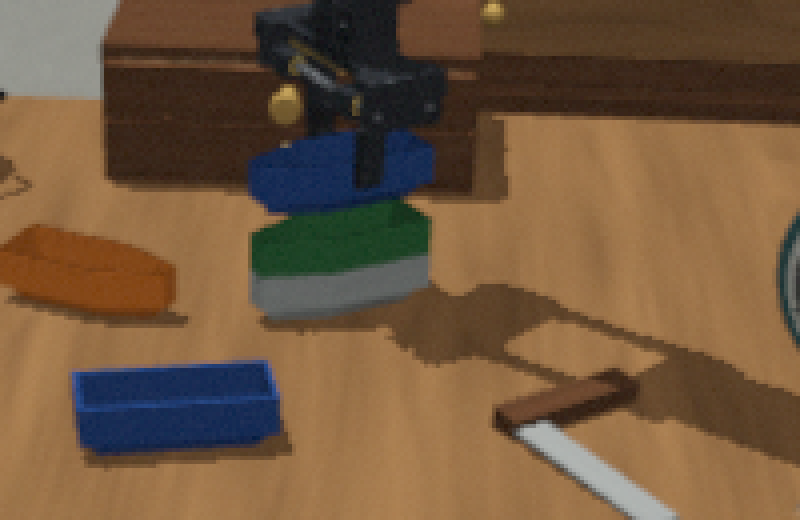

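Blue hovers at (340,170), aligned over the stack. Lower it in.

```bash
python3 -m crank '[[1,[0,0,0.006],[0,0,0]],[1,[0,0,0.006],[0,0,0]],[1,[0,0,0.005],[0,0,0]],[1,[0,0,0.005],[0,0,0]],[1,[0,0,0.004],[0,0,0]],[1,[0,0,0.002],[0,0,0]],[1,[0,0,0],[0,0,0]],[1,[0,0,0],[0,0,0]]]'
python3 -m crank '[[1,[0,0,0.001],[0,0,0]],[1,[0,0,0.001],[0,0,0]],[1,[0,0,0.001],[0,0,0]],[1,[0,0,0.0005],[0,0,0]],[1,[0,0,0],[0,0,0]],[1,[0,0,0],[0,0,0]],[1,[0,0,0],[0,0,0]],[1,[0,0,0],[0,0,0]]]'
```

```text
time_s: 24.35
tool_pos: [0.4393, -0.3404, 0.0964]
tool_rot: [0.0, 0.961, 0.277, 0.0]
force: [0.0, 0.6, -1.6]
gripper_width: 0.678
time_s: 25.35
tool_pos: [0.4393, -0.3404, 0.0939]
tool_rot: [0.0, 0.961, 0.277, 0.0]
force: [-2.6, 2.4, 5.3]
gripper_width: 0.679
```

Same contact as before, at exactly +30 mm. Release, rise and check.

```bash
python3 -m crank '[[0,[0,0,0],[0,0,0]],[0,[0,0,0],[0,0,0]],[0,[0,0,0],[0,0,0]],[0,[0,0,0],[0,0,0]],[0,[0,0,-0.03],[0,0,0]],[0,[0,0,-0.05],[0,0,0]],[0,[0,0,-0.05],[0,0,0]],[0,[0,0,-0.05],[0,0,0]]]'
python3 -m crank '[[0,[0,0,0],[0,0,0]],[0,[0,0,0],[0,0,0]],[0,[0,0,0],[0,0,0]],[0,[0,0,0],[0,0,0]],[0,[0,0,0],[0,0,0]],[0,[0,0,0],[0,0,0]],[0,[0,0,0],[0,0,0]],[0,[0,0,0],[0,0,0]]]'
python3 w.py w14 .1 .115
python3 - <<'E'
from h import *
s=snap('side','sd3');t=snap('scene','s3')
a=cv2.resize(s['frame'][120:220,210:340,::-1],(600,460),interpolation=3)
cv2.imwrite('pics/c3.png',a)
W=world(dict(np.load('pics/w14.npz'))).reshape(-1,3)
k=(abs(W[:,2]-.107)<.004)&(np.hypot(W[:,0]-.4391,W[:,1]+.3401)<.09)
P=W[k]-[.4391,-.3401,0]; y=np.radians(32.2)
A=np.c_[P[:,:2]@np.array([[np.cos(y),-np.sin(y)],[np.sin(y),np.cos(y)]]),np.ones(len(P))]
print('rim plane slopes',np.linalg.lstsq(A,P[:,2],rcond=None)[0].round(4))
for n,b in (('scene',(205,170,264,212)),('side',(212,174,278,210))):
    q,c=fit(rim(t if n=='scene' else s,b,.041,.056)[:,:2],SQ,[.22]); print('square',q.round(4))
E
```

```text
time_s: 26.35
tool_pos: [0.439, -0.3401, 0.2741]
tool_rot: [-0.0, 0.961, 0.277, -0.0]
force: [0.5, -1.4, 0.6]
gripper_width: 1.001
time_s: 27.35
tool_pos: [0.4392, -0.3403, 0.2728]
tool_rot: [0.0, 0.961, 0.277, 0.0]
force: [-0.1, 0.8, -0.4]
gripper_width: 1.006
tcp [ 0.4392 -0.3403  0.2728] yaw 32.16 w 0.9996335840599858 F [-0.5 -0.   0.4]
[244, 94, 68, 159, 2045] rgb [15. 34. 67.] z [0.1024 0.1068 0.1081] fit [ 0.4392 -0.341 ] 32.18 0.037
[516, 199, 44, 51, 691] rgb [45. 27. 16.] z [0.1006 0.1067 0.114 ] fit [ 0.572  -0.5989] -0.16 0.007
[468, 224, 46, 29, 639] rgb [232. 176.  56.] z [0.1007 0.1068 0.1105] fit [ 0.4724 -0.5919] 265.19 2.006
rim plane slopes [0.0026 0.0003 0.1068]
square [ 0.5464 -0.0979  0.2207]
square [ 0.5482 -0.0999  0.2312]
```

View pics/c3.png

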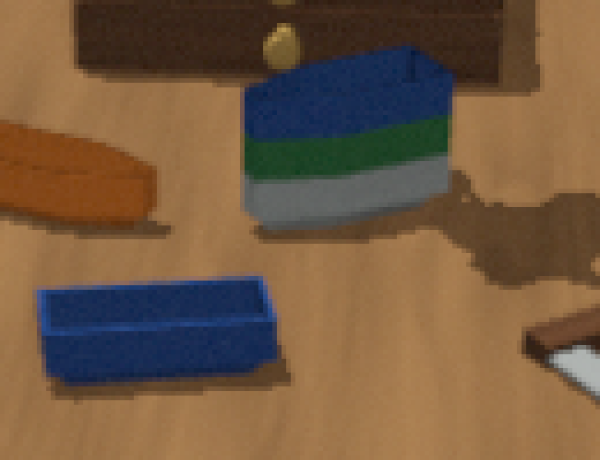

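View pics/w14.png

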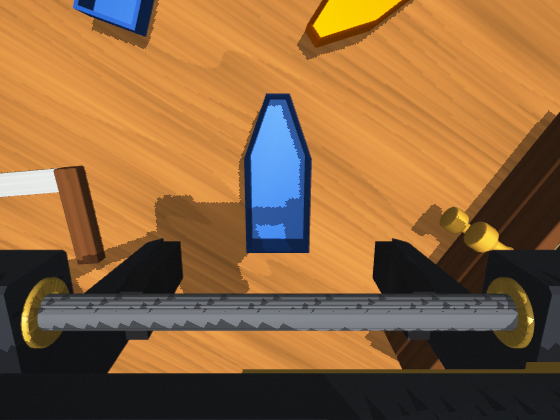

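The stack at (345,140) in the crop is flush: steel, green, blue. The wrist view shows the blue tray at (277,175), nose aligned. The rim reads 60 mm above a bench tray's, and level. The square tray hasn't moved.

```bash
python3 -c "
from station import arm
print(arm.job_done())"
```

```text
the job is handed in; nothing more can be done
None
```

The three nosed trays are nested: green went into steel first, then the nosed blue into green. I handed the job in at about 27.5 s, with the gripper open and clear of everything.

- **Height:** green's rim read 30.1 mm above a bench tray's rim once it was in, and blue's read 60.0 mm above.
- **Level:** the blue rim's slope is under 0.2°.
- **Alignment:** all three yaws agree at about 32.1–32.2°, and the positions match within about 1 mm.
- **Steel tray:** I did not measure it again after nesting. The trays seated on it are within about 1 mm of its earlier position.
- **Square blue tray:** it has not moved, and I touched none of the orange, pink or yellow look-alikes.
- **Contact force:** about 8 N as each tray seated.

One disagreement: the scene and side cameras placed the nosed trays about 4 mm differently in y from the wrist camera. I used the wrist values, and both grasps and both fits bore them out.

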